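Pump up the hydraulic hold-down clamp

TASK

Clamp the rusty cut bracket for filing: push the black-knobbed release lever of the yellow hydraulic hold-down clamp round to the right until it is fully shut, then press the red palm plunger with full strokes, letting it rise all the way each time, until the red indicator pin on top of the clamp's column stands fully out with its whole green band showing. Leave the lever shut and the plunger up. Only push, gripping nothing: do not lift or shove the clamp or the bracket, do not touch the pin or the clamp pad, and leave the other things lying where they are.

Things in the scene. Friction and masses are not known exactly. Their poses are not given: they have to be found in the camera images.
- clamp_unit: Hydraulic hold-down clamp, 4 kg, standing loose on a dark steel base plate 150 x 260 x 14 mm. Origin: centre of the underside; x to its back (away from the robot), y to its left, z up. From right to left: valve with release lever, square yellow pump block with red plunger, and at the back left the clamp column (x = 50, y = 70 mm) whose ram cylinder stands over the bracket. Highest: pin when out, 123 mm.
- plunger_top (a point): Middle of the top of the red mushroom-shaped palm plunger, 61 mm in diameter, at unit x = 5, y = -35 mm and 112 mm above the table while it is up. It moves straight down with the plunger.
- plunger (a joint): Plunger travel, m: 0 up, 0.020 fully down. Sprung: 3 N at the top to 7 N at the bottom, some 4 N more while pumping; rises in about 0.3 s when let go. With the lever shut, each stroke of over 17 mm, begun with the plunger up, pushes the pin out by about 5 mm (the first by 2 to 8 mm): 4 to 6 strokes in all. Strokes do nothing when the pin is fully out or the lever is open.
- lever_knob (a point): Middle of the black knob that stands upright on the end of the release lever: 21 mm thick at its head and 13 mm at its foot, from 70 to 110 mm above the table (this point at 94 mm). It moves round the lever's hinge at 56 mm radius.
- lever_hinge (a point): Point on the upright hinge axis of the release lever, at unit x = -5, y = -100 mm, at the height of the knob's middle (94 mm above the table). Fixed to the unit.
- release_lever (a joint): Release lever angle, rad: 0 shut (lever points to the unit's right, -y, and goes no further); it grows as the lever turns towards the unit's front (-x), which it reaches at 1.57. It starts open, at 1.1 to 1.5. It stays where it is left; about 1.2 N at the knob moves it.
- indicator_pin (a joint): How far the indicator pin has risen out of its brass boss, m: 0 fully in, 0.027 to 0.029 fully out; it starts at 0.0005 to 0.007. It stays where it is left.
- pin_tip (a point): Tip of the indicator pin: 11 mm thick, upright on top of the yellow column, in a brass boss whose face is 94 mm above the table. Red for its outer 20 mm, then a green band 5.5 mm wide, which is wholly visible only when the pin is fully out.
- pin_shaft: The indicator pin itself (origin 1 mm below its tip). Not to be touched.
- clamp_pad: Black rubber pad, 24 mm in diameter, under the ram. Origin: centre of its lower face. It comes down 9 mm as the pin comes out and ends pressing on the bracket with about 3 N. Not to be touched.
- cut_bracket: Rusty L-shaped steel bracket, 75 x 100 x 5 mm, lying loose on the work rest under the pad, 30 mm above the table. Origin: centre of its underside.
- flat_file: Bystander: flat file with a wooden handle, 305 mm long, 29 mm high, lying in front of the clamp. Origin: centre of its underside.
- tape_measure: Bystander: yellow tape measure, 67 x 82 x 38 mm, front right. Origin: centre of its underside.
- paint_marker: Bystander: red and white paint marker, 135 mm long, 16 mm thick, behind the clamp. Origin: centre of its underside.
- locking_pliers: Bystander: locking pliers, 162 mm long, 14 mm high, left of the clamp. Origin: centre of the underside.
- cut_ring: Bystander: black cut steel ring, 70 mm across, 6 mm thick, right of the clamp. Origin: centre of its underside.
- weld_magnet: Bystander: arrow-shaped welding magnet, 69 x 102 x 14 mm, behind the clamp. Origin: centre of its underside.
- spatter_spray: Bystander: spray can, 52 mm in diameter, 203 mm high, standing at the back left. Origin: centre of its base.

How it is judged:
By the outcome, as a careful person would: the job done as asked, in the order asked, and still so for the second after the job is handed in, with the robot touching nothing.
It also fails if it takes over 58 s, if anything falls off the work surface, if the arm or the gripper's body presses on something with over 40 N, if the wrist force passes 120 N, or if a joint passes its speed limit or range.

ROBOT

A 6-joint arm with a two-finger parallel gripper is mounted at the origin on a cart in front of the work surface, level with it; the furniture and walls round the work are solid. World frame = base frame: x ahead of the robot, y to its left, z up, the work surface at z = 0. Lengths are in mm, angles in rad, forces in N, time in s.
With the tool pointing down it reaches from about 300 to 850 mm from the base axis. Payload 4.2 kg.
Tool frame: the origin (TCP) lies at the very end of the fingers, on their centre line; the grasp point (between the pads) lies 19 mm behind it (r.grip_point_offset is the distance from the TCP to the grasp point, in mm); z points along the fingers, y is the line along which they close (so a half turn about z gives the same grasp; the last joint's range is limited). The gripper opens to 91 mm and grips with 3 to 60 N. Pads are 32 mm wide; open, the fingers measure 118 mm over their backs; the gripper's body (76 mm by 178 mm) begins 60 mm behind the grasp point.
Start: joints at [1.126, 0.32, 1.565, -0, 1.257, -0.02], TCP at [236.984, 523.91, 213.976] pointing down, gripper open.
Joint ranges: [-3.11, 3.11], [-0.84, 2.01], [0.21, 2.61], [-1.34, 4.49], [0.05, 2.63], [-2.56, 2.56]. Speed limits (rad/s): [2.57, 2.57, 3.14, 3.14, 3.14, 3.14].

INTERFACE

Orientations are given as a unit quaternion [x, y, z, w].
In Python, from rig import r gives the robot as it stands. The module is installed in compiled form; this text tells all that it offers.
- The arm moves only by the shell command python3 -m pendant 'ROWS' [FORCE]. ROWS is JSON, a list of rows, each an object with "slide": the shift along the tool's x, y, z in units of 0.5 m (1.0 is 0.5 m), a list of three; "delta_rot": the turn, a rotation vector about the tool's x, y, z in units of pi rad (1.0 is pi rad), a list of three; "gripper": the closure, from 0 (fully open) to 1 (shut). A call has 1 to 8 rows; each row is the pose to reach, as a shift and turn from the pose commanded when the call began, along the tool's axes at that moment, turning the shorter way round; what a row does not reach only later rows make up. A row lasts 1/12 s, in which the tool goes at most 41.7 mm and 7.16 degrees, less where a joint would pass 70% of its speed; a pose out of reach is approached as far as the arm can. A call with a number of a shift or a turn outside -1 to 1 is refused whole. A call with a gripper value outside its range is refused whole. The fingers move at their own pace and stop on an object; FORCE is the grip in N (left out, the last holds). Time passes only in rows, so rows that repeat a pose let the fingers close. It gives the time, the measured TCP pose, the force, the opening and the grip force at its end, in the units of the state.
- r.observe(): the state, without advancing time (a new reading comes with each control period).
- r.grab_frame(name): name is "scene" or "top"; returns the picture (480x640x3 uint8, red, green, blue); there is no depth.
- r.calibration(name): a dict with "fovy" (degrees; the focal length in pixels is half the picture's height over the tangent of half this angle, whatever the lens; pixels are square), "cx", "cy" (the principal point, pixels), "rvec" (rotation vector, rad) and "tvec" (3), from world to camera coordinates, as OpenCV has them. Camera axes: x right, y down, z forward; pixel columns grow to the right and rows downward; lengths in mm; the calibration is good to about 2 mm. A picture is of the moment at which its call begins. calibration takes no time and is no camera call.
- r.sign_off(): hands the job in; it is judged then, once.
The state is a dict: "clock": time; "joints": joint angles; "qvel": joint speeds; "joint_efforts": joint torques, N m; "tcp_pos": TCP position; "tool_rot": TCP orientation; "ft_force": force on the tool from outside, world axes, zero at the start; "ft_torque": the same for the moment, N m; "grip_width": finger opening in mm; "finger_force": force on a finger pad.
Only numpy, scipy, OpenCV 4.12 (cv2) and the standard library are available. Lean on these libraries where they do the work, as an engineer would, in place of code of your own. Each camera call takes 0.05 s, during which the arm holds its last target. There are 200 camera calls.

## Working session

There is one attempt and no reset: what is moved stays moved. The work goes in short steps, Python scripts to look and compute and a shell command to move; the robot and the scene stay as the last step left them, time stands still between calls to the robot, and variables do not carry over. Pictures are saved under pics/ and viewed, at most 10 in all, crops included, and the job is handed in when it is done.

```bash
mkdir -p pics; cat > h.py <<'E'
import numpy as np, cv2
from rig import r
def cam(n):
    c=r.calibration(n); f=240/np.tan(np.radians(c["fovy"])/2)
    K=np.array([[f,0,c["cx"]],[0,f,c["cy"]],[0,0,1]]); return c,K,cv2.Rodrigues(np.array(c["rvec"],float))[0],np.array(c["tvec"],float)
def px2w(n,u,v,z):
    c,K,R,t=cam(n); d=R.T@np.linalg.inv(K)@[u,v,1]; o=-R.T@t
    return o+d*(z-o[2])/d[2]
def w2px(n,p):
    c,K,R,t=cam(n); q=K@(R@np.array(p,float)+t); return q[:2]/q[2]
def shot(n,name):
    im=r.grab_frame(n); cv2.imwrite(f"pics/{name}.png",im[:,:,::-1]); return im
E
python3 -c "
from h import *
print(r.calibration('top'),r.calibration('scene'))
shot('top','t0');shot('scene','s0');print(r.observe())"
```

```text
{'fovy': 43.157853165770696, 'cx': 325.3441664266157, 'cy': 238.66954946426938, 'rvec': array([ 2.16503405, -2.16954693,  0.13684922]), 'tvec': array([  23.52081472,  570.30426269, 1215.59444966])} {'fovy': 51.59450902099109, 'cx': 326.08134723514314, 'cy': 233.2441050795048, 'rvec': array([ 2.07717234, -0.64723314,  0.33641736]), 'tvec': array([-421.44533747,  277.24793691,  950.78783265])}
{'clock': 0.1, 'joints': array([ 1.12602152e+00,  3.20243148e-01,  1.56552429e+00, -2.34445202e-05,
        1.25735644e+00, -2.00086002e-02]), 'qvel': array([ 0.00018769, -0.0022346 , -0.0026323 , -0.00073784, -0.0010911 ,
        0.00108314]), 'joint_efforts': array([ 2.62444973e-04, -4.13333881e+01, -2.32509077e+01,  7.29447906e-02,
        4.23456053e-02, -7.55952306e-05]), 'tcp_pos': array([236.79064518, 523.51612232, 213.20832218]), 'tool_rot': array([ 2.10786451e-01,  9.77531834e-01, -7.47602681e-04, -1.65477007e-04]), 'ft_force': array([-0.90153178, -0.6716972 ,  0.64285225]), 'ft_torque': array([ 0.00215298,  0.05122091, -0.01553828]), 'finger_force': 0.0, 'grip_width': 91.25685257334598}
```

View pics/t0.png

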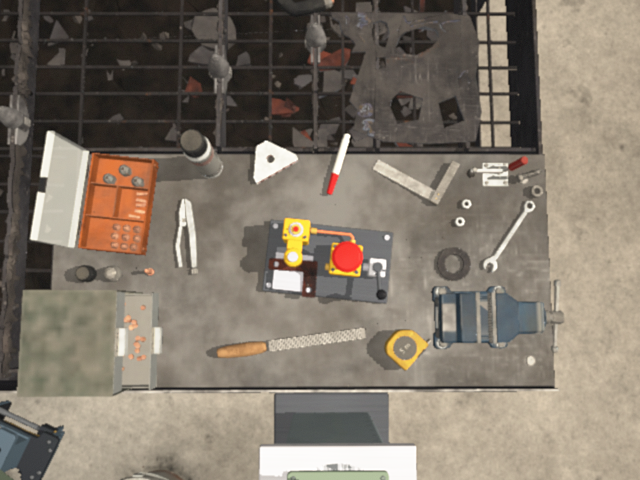

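View pics/s0.png

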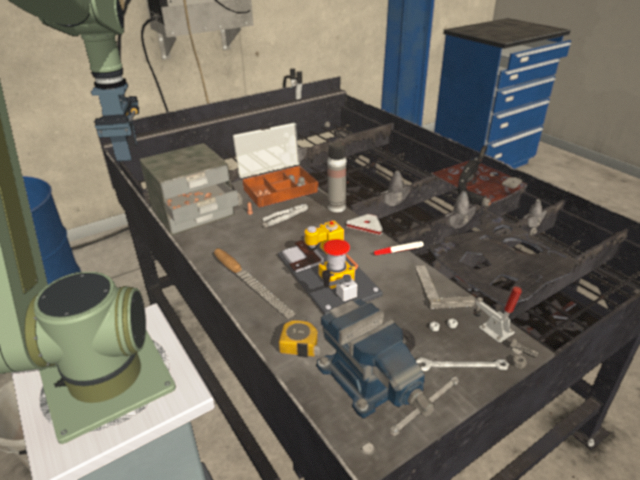

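The top view shows the plunger at about (347,256), the knob at (381,295), the valve at (378,267) and the pin boss at (295,229). Next I measure these in an enlarged crop.

```bash
python3 -c "
from h import *
im=cv2.imread('pics/t0.png')[205:315,250:410]
cv2.imwrite('pics/t0c.png',cv2.resize(im,None,fx=5,fy=5,interpolation=cv2.INTER_CUBIC))
for nm,u,v,z in [('pl',347,256,112),('knob',381,295,105),('pin',295,229,97),('cFL',263,291,14),('cFR',389,302,14),('cBR',393,233,14),('cBL',268,221,14)]: print(nm,px2w('top',u,v,z).round(1))
hs=cv2.cvtColor(im,cv2.COLOR_BGR2HSV); m=((hs[...,0]<6)|(hs[...,0]>174))&(hs[...,1]>200)&(hs[...,2]>150)
n,l,s,c=cv2.connectedComponentsWithStats(m.astype('uint8')); 
for i in range(1,n):
  if s[i,4]>4: print(s[i],c[i]+[250,205])
"
```

```text
pl [527.6 -18.3 112. ]
knob [453.  -83.3 105. ]
pin [582.   82.3  97. ]
cFL [463.9 151.2  14. ]
cFR [ 440.6 -109.    14. ]
cBR [ 584.3 -119.5   14. ]
cBL [609.9 142.1  14. ]
[ 82  37  29  30 309] [343.72491909 253.8802589 ]
```

View pics/t0c.png

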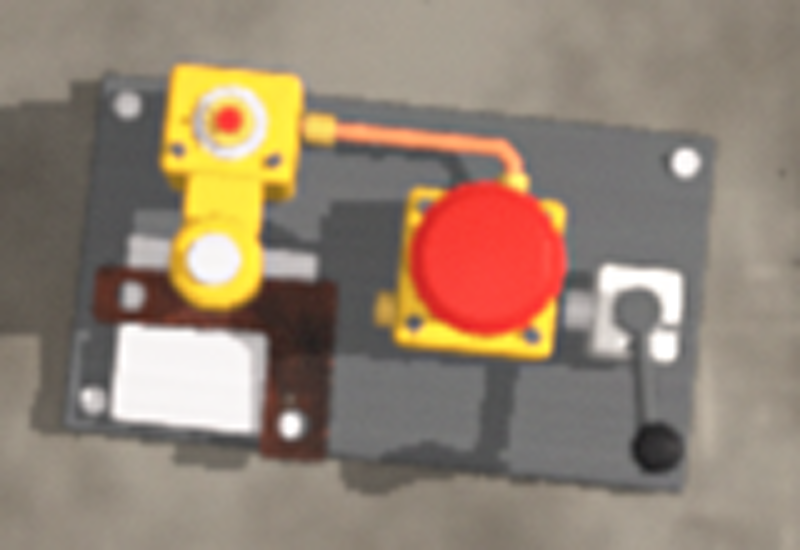

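```bash
python3 -m pendant '[{"slide":[-0.82,-0.91,0],"delta_rot":[0,0,0.127],"gripper":1},{"slide":[-0.82,-0.91,0],"delta_rot":[0,0,0.127],"gripper":1},{"slide":[-0.82,-0.91,0],"delta_rot":[0,0,0.127],"gripper":1},{"slide":[-0.82,-0.91,0],"delta_rot":[0,0,0.127],"gripper":1},{"slide":[-0.82,-0.91,0],"delta_rot":[0,0,0.127],"gripper":1},{"slide":[-0.82,-0.91,0],"delta_rot":[0,0,0.127],"gripper":1},{"slide":[-0.82,-0.91,0],"delta_rot":[0,0,0.127],"gripper":1},{"slide":[-0.82,-0.91,0],"delta_rot":[0,0,0.127],"gripper":1}]' 10
cat >> h.py <<'E'
from scipy.spatial.transform import Rotation as Ro
def go(x,y,z):
    o=r.observe(); d=np.array([x,y,z])-o["tcp_pos"]; M=Ro.from_quat(o["tool_rot"])
    print("tcp",o["tcp_pos"].round(1),"slide",(M.inv().apply(d)/500).round(4),"toolx",M.apply([1,0,0]).round(3),"F",np.round(o["ft_force"],1),"t",o["clock"])
E
python3 -c "
from h import *
go(424,-60,213);print(r.observe()['joints'].round(2))"
```

```text
clock: 0.77
tcp_pos: [338.1, 204.4, 213.8]
tool_rot: [0.4, 0.917, -0.0, 0.0]
ft_force: [1.8, 0.2, -0.4]
grip_width: 40.8
finger_force: 0.0
tcp [338.1 204.4 213.8] slide [-0.5045 -0.2335  0.0017] toolx [-0.68   0.733 -0.   ] F [ 1.8  0.2 -0.4] t 0.7667
[ 0.51  0.03  1.93 -0.    1.18 -0.23]
```

```bash
python3 -m pendant '[{"slide":[-0.504,-0.233,0],"delta_rot":[0,0,0],"gripper":1},{"slide":[-0.504,-0.233,0],"delta_rot":[0,0,0],"gripper":1},{"slide":[-0.504,-0.233,0],"delta_rot":[0,0,0],"gripper":1},{"slide":[-0.504,-0.233,0],"delta_rot":[0,0,0],"gripper":1},{"slide":[-0.504,-0.233,0],"delta_rot":[0,0,0],"gripper":1},{"slide":[-0.504,-0.233,0],"delta_rot":[0,0,0],"gripper":1},{"slide":[-0.504,-0.233,0],"delta_rot":[0,0,0],"gripper":1},{"slide":[-0.504,-0.233,0],"delta_rot":[0,0,0],"gripper":1}]'
python3 -c "
from h import *
go(424,-60,86)"
```

```text
clock: 1.43
tcp_pos: [425.3, -62.0, 213.7]
tool_rot: [0.403, 0.915, -0.001, 0.001]
ft_force: [0.7, 0.4, -0.3]
grip_width: 0.7
finger_force: 0.0
tcp [425.3 -62.  213.7] slide [0.0053 0.0009 0.2553] toolx [-0.676  0.737 -0.002] F [ 0.7  0.4 -0.3] t 1.4333
```

```bash
python3 -m pendant '[{"slide":[0.004,0,0.07],"delta_rot":[0,0,0],"gripper":1},{"slide":[0.004,0,0.14],"delta_rot":[0,0,0],"gripper":1},{"slide":[0.004,0,0.2],"delta_rot":[0,0,0],"gripper":1},{"slide":[0.004,0,0.254],"delta_rot":[0,0,0],"gripper":1},{"slide":[0.004,0,0.254],"delta_rot":[0,0,0],"gripper":1},{"slide":[0.004,0,0.254],"delta_rot":[0,0,0],"gripper":1}]'
python3 -c "
from h import *
go(483,-123.6,86)
im=shot('scene','s1'); cv2.imwrite('pics/s1c.png',cv2.resize(im[190:340,220:420],None,fx=4,fy=4,interpolation=cv2.INTER_CUBIC))"
```

```text
clock: 1.93
tcp_pos: [421.5, -55.5, 86.3]
tool_rot: [0.4, 0.916, -0.0, -0.002]
ft_force: [-0.5, 0.0, 0.5]
grip_width: 0.4
finger_force: 0.0
tcp [421.5 -55.5  86.3] slide [-1.834e-01 -2.400e-03  1.000e-04] toolx [-0.68   0.733  0.003] F [-0.5  0.   0.5] t 1.9333
```

View pics/s1c.png

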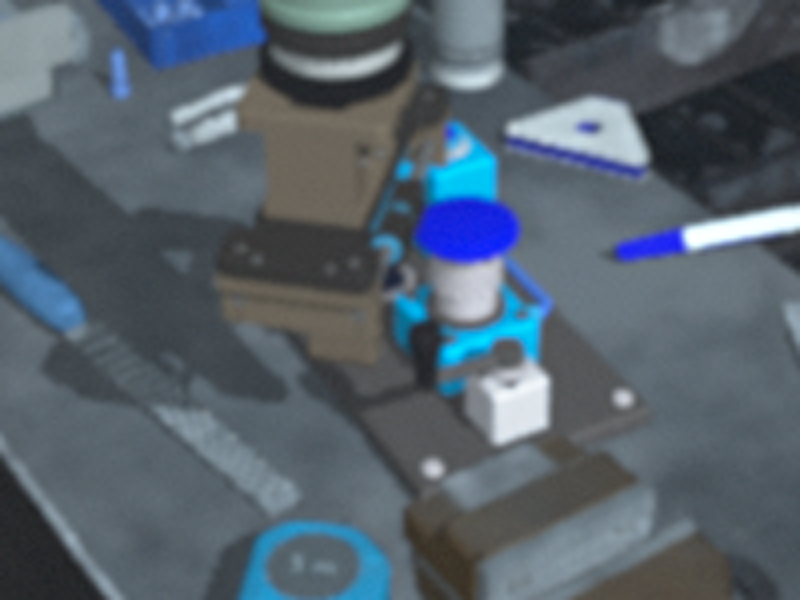

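The finger block is in front-left of the knob (crop ~(425,350)), clear of the pump. I'll push along the chord.

```bash
python3 -m pendant '[{"slide":[-0.02,-0.002,0],"delta_rot":[0,0,0],"gripper":1},{"slide":[-0.04,-0.002,0],"delta_rot":[0,0,0],"gripper":1},{"slide":[-0.06,-0.002,0],"delta_rot":[0,0,0],"gripper":1},{"slide":[-0.08,-0.002,0],"delta_rot":[0,0,0],"gripper":1},{"slide":[-0.1,-0.002,0],"delta_rot":[0,0,0],"gripper":1},{"slide":[-0.12,-0.002,0],"delta_rot":[0,0,0],"gripper":1},{"slide":[-0.14,-0.002,0],"delta_rot":[0,0,0],"gripper":1},{"slide":[-0.16,-0.002,0],"delta_rot":[0,0,0],"gripper":1}]'
python3 -m pendant '[{"slide":[0,0,0],"delta_rot":[0,0,0],"gripper":1},{"slide":[0,0,0],"delta_rot":[0,0,0],"gripper":1}]'
python3 -c "
from h import *
go(483,-123.6,86)
im=shot('top','t2')[:,:,::-1]; cv2.imwrite('pics/t2c.png',cv2.resize(im[205:315,250:410],None,fx=5,fy=5,interpolation=cv2.INTER_CUBIC))"
```

```text
clock: 2.65
tcp_pos: [478.1, -115.9, 87.7]
tool_rot: [0.401, 0.916, 0.001, 0.001]
ft_force: [1.3, 12.2, -0.7]
grip_width: 0.1
finger_force: 5.8
clock: 2.82
tcp_pos: [478.6, -116.4, 87.5]
tool_rot: [0.4, 0.916, 0.0, 0.002]
ft_force: [-0.5, 0.3, 0.2]
grip_width: 0.9
finger_force: 0.2
tcp [ 478.6 -116.4   87.5] slide [-0.0165 -0.0033  0.0031] toolx [-0.679  0.734 -0.003] F [-0.5  0.3  0.2] t 2.8167
```

View pics/t2c.png

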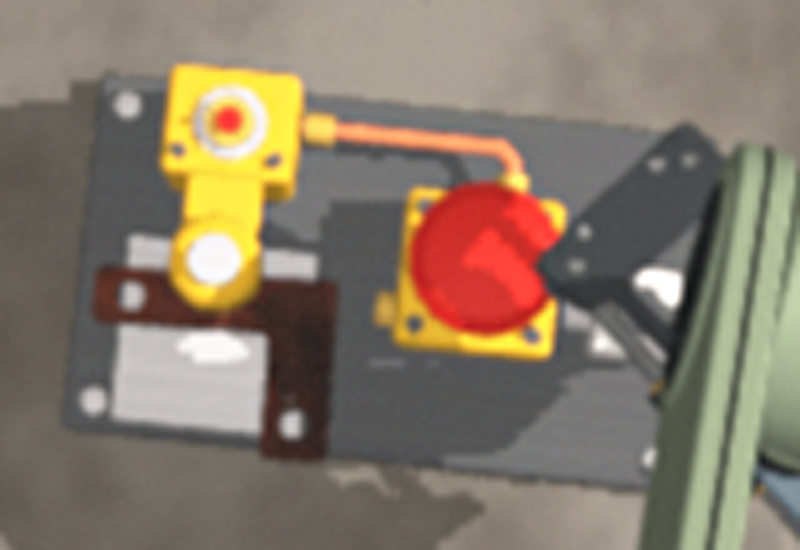

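The unit hasn't moved, but the gripper hides the lever. I continue in small steps, watching the force.

```bash
python3 -m pendant '[{"slide":[-0.004,0,0],"delta_rot":[0,0,0],"gripper":1},{"slide":[-0.008,0,0],"delta_rot":[0,0,0],"gripper":1},{"slide":[-0.008,0,0],"delta_rot":[0,0,0],"gripper":1}]'
python3 -m pendant '[{"slide":[-0.003,0,0],"delta_rot":[0,0,0],"gripper":1},{"slide":[-0.005,0,0],"delta_rot":[0,0,0],"gripper":1},{"slide":[-0.005,0,0],"delta_rot":[0,0,0],"gripper":1}]'
```

```text
clock: 3.12
tcp_pos: [479.3, -118.6, 87.0]
tool_rot: [0.4, 0.916, 0.0, 0.0]
ft_force: [0.2, 2.2, -0.1]
grip_width: 0.7
finger_force: 0.7
clock: 3.37
tcp_pos: [480.7, -120.3, 86.9]
tool_rot: [0.4, 0.916, 0.0, -0.0]
ft_force: [0.0, 3.5, -0.0]
grip_width: 0.7
finger_force: 1.2
```

```bash
python3 -m pendant '[{"slide":[0.06,0,0],"delta_rot":[0,0,0],"gripper":1},{"slide":[0.1,-0.06,0],"delta_rot":[0,0,0],"gripper":1},{"slide":[0.1,-0.14,0],"delta_rot":[0,0,0],"gripper":1},{"slide":[0.1,-0.22,0],"delta_rot":[0,0,0],"gripper":1},{"slide":[0.1,-0.24,0],"delta_rot":[0,0,0],"gripper":1}]'
python3 -c "
from h import *
go(470,-143,86)
im=shot('top','t3')[:,:,::-1]; cv2.imwrite('pics/t3c.png',cv2.resize(im[215:335,270:430],None,fx=5,fy=5,interpolation=cv2.INTER_CUBIC))"
```

```text
clock: 3.78
tcp_pos: [354.9, -167.1, 86.9]
tool_rot: [0.401, 0.916, -0.001, -0.001]
ft_force: [0.1, 1.5, -0.4]
grip_width: 0.3
finger_force: 0.0
tcp [ 354.9 -167.1   86.9] slide [-0.1209  0.2018  0.0012] toolx [-0.679  0.734  0.   ] F [ 0.1  1.5 -0.4] t 3.7833
```

View pics/t3c.png

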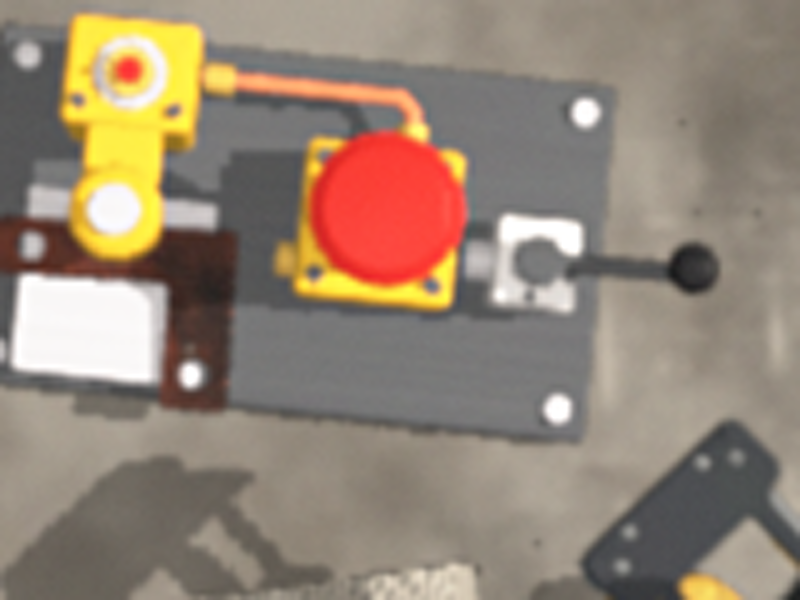

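The lever now points nearly to the right, with the knob at image (408.4,268.6) and the unit unmoved. I compute the remaining angle.

```bash
python3 -c "
from h import *
U=Ro.from_euler('z',-5.3,degrees=True); o=np.array([525.5,16.4,0])
k=px2w('top',408.4,268.6,106); print(k, U.inv().apply(k-o))
for a in (0,.05,.1,.15,.2): print(a,w2px('top',o+U.apply([-5-56*np.sin(a),-100-56*np.cos(a),106])), o+U.apply([-5-56*np.sin(a),-100-56*np.cos(a),0]))
k=px2w('top',377.6,267.4,90); print(k, U.inv().apply(k-o))
"
```

```text
[ 503.57605399 -136.78497086  106.        ] [  -7.68042878 -154.55518665  106.        ]
0 [409.24897653 267.28441602] [ 506.11156487 -138.47119998    0.        ]
0.05 [409.1057777  268.72553062] [ 503.33116184 -138.14298388    0.        ]
0.1 [408.89052105 270.1572768 ] [ 500.57063756 -137.67621573    0.        ]
0.15 [408.60368594 271.57606254] [ 497.8368919  -137.07206221    0.        ]
0.2 [408.24593216 272.97832243] [ 495.13675781 -136.33203338    0.        ]
[507.09190102 -78.94664965  90.        ] [ -9.52217276 -96.63938086  90.        ]
```

```bash
python3 -m pendant '[{"slide":[-0.03,0.05,0],"delta_rot":[0,0,-0.232],"gripper":1},{"slide":[-0.05,0.1,0],"delta_rot":[0,0,-0.232],"gripper":1},{"slide":[-0.07,0.14,0],"delta_rot":[0,0,-0.232],"gripper":1},{"slide":[-0.103,0.191,0],"delta_rot":[0,0,-0.232],"gripper":1},{"slide":[-0.103,0.191,0],"delta_rot":[0,0,-0.232],"gripper":1},{"slide":[-0.103,0.191,0],"delta_rot":[0,0,-0.232],"gripper":1},{"slide":[-0.103,0.191,0],"delta_rot":[0,0,-0.232],"gripper":1},{"slide":[-0.103,0.191,0],"delta_rot":[0,0,-0.232],"gripper":1}]'
python3 -c "
from h import *
go(474,-140,86)"
```

```text
clock: 4.5
tcp_pos: [464.5, -138.0, 86.9]
tool_rot: [0.049, 0.999, -0.0, 0.0]
ft_force: [0.5, -0.9, -0.7]
grip_width: 0.6
finger_force: 0.0
tcp [ 464.5 -138.    86.9] slide [-0.0193 -0.0021  0.0018] toolx [-0.995  0.097 -0.001] F [ 0.5 -0.9 -0.7] t 4.5
```

```bash
python3 -m pendant '[{"slide":[-0.01,0,0],"delta_rot":[0,0,0],"gripper":1},{"slide":[-0.02,0,0],"delta_rot":[0,0,0],"gripper":1},{"slide":[-0.024,0,0],"delta_rot":[0,0,0],"gripper":1},{"slide":[-0.024,0,0],"delta_rot":[0,0,0],"gripper":1}]'
python3 -m pendant '[{"slide":[-0.002,0,0],"delta_rot":[0,0,0],"gripper":1},{"slide":[-0.004,0,0],"delta_rot":[0,0,0],"gripper":1},{"slide":[-0.004,0,0],"delta_rot":[0,0,0],"gripper":1}]'
```

```text
clock: 4.83
tcp_pos: [476.1, -139.5, 87.0]
tool_rot: [0.048, 0.999, -0.0, 0.0]
ft_force: [0.3, -0.1, -0.4]
grip_width: 0.6
finger_force: 0.0
clock: 5.08
tcp_pos: [476.6, -139.5, 86.8]
tool_rot: [0.047, 0.999, 0.0, -0.001]
ft_force: [-3.7, 0.4, 2.1]
grip_width: 0.8
finger_force: 1.6
```

```bash
python3 -m pendant '[{"slide":[-0.002,0,0],"delta_rot":[0,0,0],"gripper":1},{"slide":[-0.002,0,0],"delta_rot":[0,0,0],"gripper":1},{"slide":[-0.002,0,0],"delta_rot":[0,0,0],"gripper":1}]'
python3 -c "
from h import *
go(466,-139,180)"
```

```text
clock: 5.33
tcp_pos: [476.8, -139.5, 86.8]
tool_rot: [0.047, 0.999, 0.0, -0.002]
ft_force: [-5.9, -1.4, 4.6]
grip_width: 0.6
finger_force: 2.8
tcp [ 476.8 -139.5   86.8] slide [ 0.0224 -0.0011 -0.1864] toolx [-0.996  0.095  0.004] F [-5.9 -1.4  4.6] t 5.3333
```

```bash
python3 -m pendant '[{"slide":[0.05,0,0],"delta_rot":[0,0,0],"gripper":1},{"slide":[0.05,0,-0.06],"delta_rot":[0,0,0],"gripper":1},{"slide":[0.05,0,-0.12],"delta_rot":[0,0,0],"gripper":1},{"slide":[0.02,0.07,-0.12],"delta_rot":[0,0,0],"gripper":1},{"slide":[-0.02,0.14,-0.12],"delta_rot":[0,0,0],"gripper":1},{"slide":[-0.06,0.2,-0.1],"delta_rot":[0,0,0],"gripper":1},{"slide":[-0.078,0.25,-0.086],"delta_rot":[0,0,0],"gripper":1},{"slide":[-0.078,0.25,-0.086],"delta_rot":[0,0,0],"gripper":1}]'
python3 -m pendant '[{"slide":[0,0,0],"delta_rot":[0,0,0],"gripper":1},{"slide":[0,0,0],"delta_rot":[0,0,0],"gripper":1}]'
python3 -c "
from h import *
go(527.5,-18.7,92)
im=shot('scene','s4')[:,:,::-1]; cv2.imwrite('pics/s4c.png',cv2.resize(im[190:340,220:420],None,fx=4,fy=4,interpolation=cv2.INTER_CUBIC))"
```

```text
clock: 6.0
tcp_pos: [531.6, -15.0, 128.9]
tool_rot: [0.046, 0.999, 0.001, 0.001]
ft_force: [-0.9, -0.3, 0.8]
grip_width: 0.4
finger_force: 0.0
clock: 6.17
tcp_pos: [529.3, -19.1, 130.0]
tool_rot: [0.047, 0.999, -0.0, 0.0]
ft_force: [0.5, -0.2, 0.3]
grip_width: 0.5
finger_force: 0.0
tcp [529.3 -19.1 130. ] slide [0.0036 0.0005 0.0759] toolx [-0.996  0.095 -0.   ] F [ 0.5 -0.2  0.3] t 6.1667
```

View pics/s4c.png

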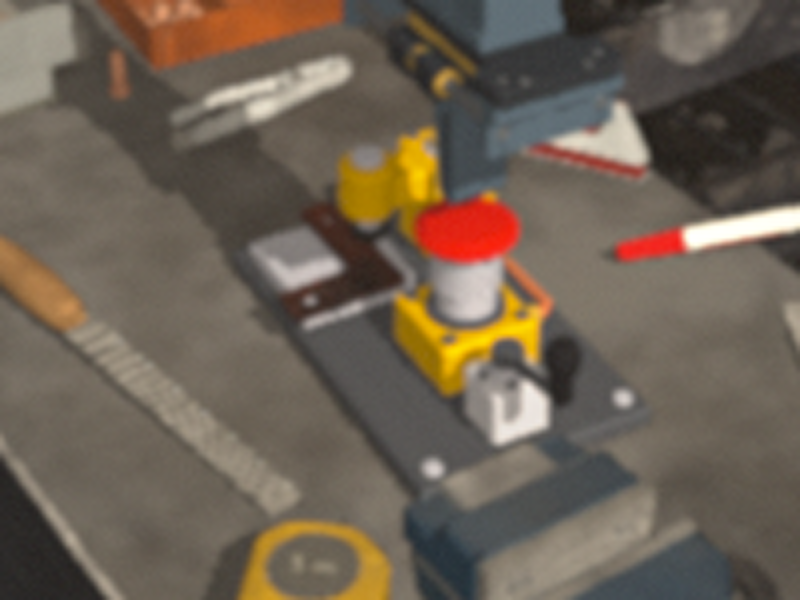

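The lever is shut and the fingertips are centred above the plunger. First stroke.

```bash
python3 -m pendant '[{"slide":[0.003,0,0.02],"delta_rot":[0,0,0],"gripper":1},{"slide":[0.003,0,0.035],"delta_rot":[0,0,0],"gripper":1},{"slide":[0.003,0,0.05],"delta_rot":[0,0,0],"gripper":1},{"slide":[0.003,0,0.064],"delta_rot":[0,0,0],"gripper":1},{"slide":[0.003,0,0.078],"delta_rot":[0,0,0],"gripper":1},{"slide":[0.003,0,0.08],"delta_rot":[0,0,0],"gripper":1},{"slide":[0.003,0,0.08],"delta_rot":[0,0,0],"gripper":1},{"slide":[0.003,0,0.08],"delta_rot":[0,0,0],"gripper":1}]'
```

```text
clock: 6.88
tcp_pos: [527.4, -19.6, 92.1]
tool_rot: [0.048, 0.999, -0.0, 0.0]
ft_force: [-7.2, -1.5, 20.9]
grip_width: 0.6
finger_force: 10.0
```

```bash
U='x'
python3 -m pendant '[{"slide":[0,0,-0.03],"delta_rot":[0,0,0],"gripper":1},{"slide":[0,0,-0.07],"delta_rot":[0,0,0],"gripper":1},{"slide":[0,0,-0.07],"delta_rot":[0,0,0],"gripper":1},{"slide":[0,0,-0.07],"delta_rot":[0,0,0],"gripper":1},{"slide":[0,0,-0.07],"delta_rot":[0,0,0],"gripper":1},{"slide":[0,0,-0.07],"delta_rot":[0,0,0],"gripper":1},{"slide":[0,0,-0.07],"delta_rot":[0,0,0],"gripper":1}]'
python3 -m pendant '[{"slide":[0,0,0.015],"delta_rot":[0,0,0],"gripper":1},{"slide":[0,0,0.028],"delta_rot":[0,0,0],"gripper":1},{"slide":[0,0,0.042],"delta_rot":[0,0,0],"gripper":1},{"slide":[0,0,0.056],"delta_rot":[0,0,0],"gripper":1},{"slide":[0,0,0.07],"delta_rot":[0,0,0],"gripper":1},{"slide":[0,0,0.07],"delta_rot":[0,0,0],"gripper":1},{"slide":[0,0,0.07],"delta_rot":[0,0,0],"gripper":1},{"slide":[0,0,0.07],"delta_rot":[0,0,0],"gripper":1}]'
python3 -m pendant '[{"slide":[0,0,-0.03],"delta_rot":[0,0,0],"gripper":1},{"slide":[0,0,-0.07],"delta_rot":[0,0,0],"gripper":1},{"slide":[0,0,-0.07],"delta_rot":[0,0,0],"gripper":1},{"slide":[0,0,-0.07],"delta_rot":[0,0,0],"gripper":1},{"slide":[0,0,-0.07],"delta_rot":[0,0,0],"gripper":1},{"slide":[0,0,-0.07],"delta_rot":[0,0,0],"gripper":1},{"slide":[0,0,-0.07],"delta_rot":[0,0,0],"gripper":1}]'
python3 -m pendant '[{"slide":[0,0,0.015],"delta_rot":[0,0,0],"gripper":1},{"slide":[0,0,0.028],"delta_rot":[0,0,0],"gripper":1},{"slide":[0,0,0.042],"delta_rot":[0,0,0],"gripper":1},{"slide":[0,0,0.056],"delta_rot":[0,0,0],"gripper":1},{"slide":[0,0,0.07],"delta_rot":[0,0,0],"gripper":1},{"slide":[0,0,0.07],"delta_rot":[0,0,0],"gripper":1},{"slide":[0,0,0.07],"delta_rot":[0,0,0],"gripper":1},{"slide":[0,0,0.07],"delta_rot":[0,0,0],"gripper":1}]'
python3 -m pendant '[{"slide":[0,0,-0.03],"delta_rot":[0,0,0],"gripper":1},{"slide":[0,0,-0.07],"delta_rot":[0,0,0],"gripper":1},{"slide":[0,0,-0.07],"delta_rot":[0,0,0],"gripper":1},{"slide":[0,0,-0.07],"delta_rot":[0,0,0],"gripper":1},{"slide":[0,0,-0.07],"delta_rot":[0,0,0],"gripper":1},{"slide":[0,0,-0.07],"delta_rot":[0,0,0],"gripper":1},{"slide":[0,0,-0.07],"delta_rot":[0,0,0],"gripper":1}]'
python3 -c "
from h import *
im=shot('scene','s5')[:,:,::-1]; a=cv2.resize(im[215:290,290:360],None,fx=8,fy=8,interpolation=cv2.INTER_CUBIC)
cv2.imwrite('pics/s5c.png',a)"
```

```text
clock: 7.47
tcp_pos: [527.0, -18.7, 123.7]
tool_rot: [0.048, 0.999, 0.0, -0.001]
ft_force: [-0.4, 0.5, 0.3]
grip_width: 0.4
finger_force: 0.0
clock: 8.13
tcp_pos: [527.9, -18.7, 92.2]
tool_rot: [0.047, 0.999, 0.0, 0.001]
ft_force: [-6.1, 0.8, 19.8]
grip_width: 0.6
finger_force: 10.1
clock: 8.72
tcp_pos: [527.0, -18.6, 123.6]
tool_rot: [0.047, 0.999, 0.0, -0.001]
ft_force: [0.1, 0.8, 0.4]
grip_width: 0.6
finger_force: 0.0
clock: 9.38
tcp_pos: [527.9, -18.7, 92.1]
tool_rot: [0.047, 0.999, 0.0, 0.001]
ft_force: [-5.4, 0.7, 20.1]
grip_width: 0.9
finger_force: 10.1
clock: 9.97
tcp_pos: [527.0, -18.6, 123.6]
tool_rot: [0.047, 0.999, 0.0, -0.001]
ft_force: [0.5, 0.6, -0.4]
grip_width: 0.2
finger_force: 0.0
```

View pics/s5c.png

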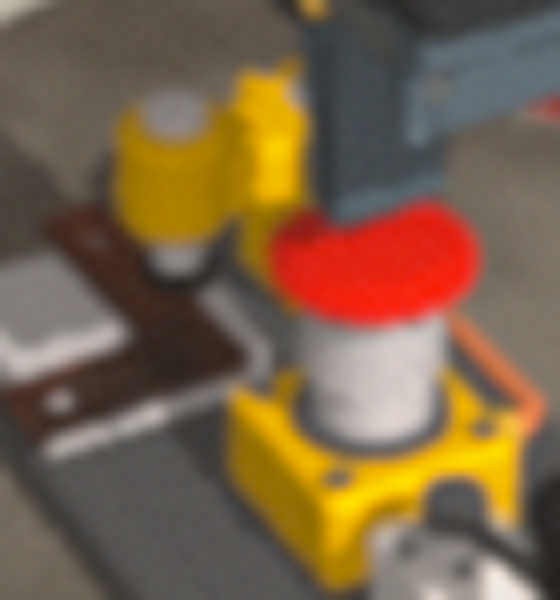

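The gripper hides the pin. Strokes on a fully-out pin do nothing, so I make two more and then clear the view.

```bash
python3 -m pendant '[{"slide":[0,0,0.015],"delta_rot":[0,0,0],"gripper":1},{"slide":[0,0,0.028],"delta_rot":[0,0,0],"gripper":1},{"slide":[0,0,0.042],"delta_rot":[0,0,0],"gripper":1},{"slide":[0,0,0.056],"delta_rot":[0,0,0],"gripper":1},{"slide":[0,0,0.07],"delta_rot":[0,0,0],"gripper":1},{"slide":[0,0,0.07],"delta_rot":[0,0,0],"gripper":1},{"slide":[0,0,0.07],"delta_rot":[0,0,0],"gripper":1},{"slide":[0,0,0.07],"delta_rot":[0,0,0],"gripper":1}]'
python3 -m pendant '[{"slide":[0,0,-0.03],"delta_rot":[0,0,0],"gripper":1},{"slide":[0,0,-0.07],"delta_rot":[0,0,0],"gripper":1},{"slide":[0,0,-0.07],"delta_rot":[0,0,0],"gripper":1},{"slide":[0,0,-0.07],"delta_rot":[0,0,0],"gripper":1},{"slide":[0,0,-0.07],"delta_rot":[0,0,0],"gripper":1},{"slide":[0,0,-0.07],"delta_rot":[0,0,0],"gripper":1},{"slide":[0,0,-0.07],"delta_rot":[0,0,0],"gripper":1}]'
python3 -m pendant '[{"slide":[0,0,0.015],"delta_rot":[0,0,0],"gripper":1},{"slide":[0,0,0.028],"delta_rot":[0,0,0],"gripper":1},{"slide":[0,0,0.042],"delta_rot":[0,0,0],"gripper":1},{"slide":[0,0,0.056],"delta_rot":[0,0,0],"gripper":1},{"slide":[0,0,0.07],"delta_rot":[0,0,0],"gripper":1},{"slide":[0,0,0.07],"delta_rot":[0,0,0],"gripper":1},{"slide":[0,0,0.07],"delta_rot":[0,0,0],"gripper":1},{"slide":[0,0,0.07],"delta_rot":[0,0,0],"gripper":1}]'
python3 -m pendant '[{"slide":[0,0,-0.03],"delta_rot":[0,0,0],"gripper":1},{"slide":[0,0,-0.07],"delta_rot":[0,0,0],"gripper":1},{"slide":[0.05,0,-0.13],"delta_rot":[0,0,0],"gripper":1},{"slide":[0.12,0,-0.16],"delta_rot":[0,0,0],"gripper":1},{"slide":[0.2,0,-0.16],"delta_rot":[0,0,0],"gripper":1},{"slide":[0.28,0,-0.16],"delta_rot":[0,0,0],"gripper":1},{"slide":[0.32,0,-0.16],"delta_rot":[0,0,0],"gripper":1},{"slide":[0.32,0,-0.16],"delta_rot":[0,0,0],"gripper":1}]'
python3 -c "
from h import *
im=shot('scene','s6')[:,:,::-1]; a=cv2.resize(im[205:305,285:385],None,fx=6,fy=6,interpolation=cv2.INTER_CUBIC)
cv2.imwrite('pics/s6c.png',a)"
```

```text
clock: 10.68
tcp_pos: [528.0, -18.7, 92.1]
tool_rot: [0.047, 0.999, 0.0, 0.001]
ft_force: [-4.7, -0.8, 19.9]
grip_width: 0.7
finger_force: 9.8
clock: 11.27
tcp_pos: [527.0, -18.6, 123.6]
tool_rot: [0.047, 0.999, 0.0, -0.001]
ft_force: [0.9, -0.2, 0.1]
grip_width: 0.4
finger_force: 0.0
clock: 11.93
tcp_pos: [527.9, -18.7, 92.1]
tool_rot: [0.047, 0.999, 0.0, 0.001]
ft_force: [-4.9, 0.8, 21.0]
grip_width: 0.7
finger_force: 10.1
clock: 12.6
tcp_pos: [363.1, -3.1, 168.8]
tool_rot: [0.047, 0.999, 0.0, -0.002]
ft_force: [0.2, 0.2, -0.3]
grip_width: 0.5
finger_force: 0.0
```

View pics/s6c.png

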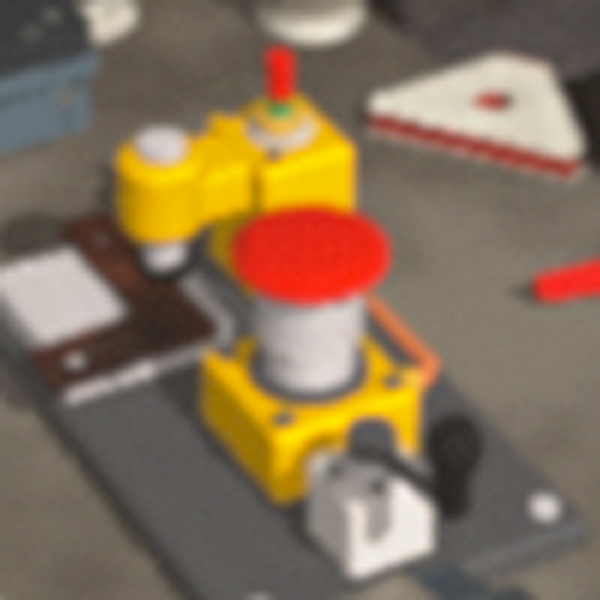

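The pin is out at crop (282,75) and green shows at about (282,108), but the margin can't be told at this scale. I'll make a sixth stroke to be sure, which is harmless if the pin is already out.

```bash
python3 -m pendant '[{"slide":[-0.08,0,0],"delta_rot":[0,0,0],"gripper":1},{"slide":[-0.16,0,0],"delta_rot":[0,0,0],"gripper":1},{"slide":[-0.24,0,0],"delta_rot":[0,0,0],"gripper":1},{"slide":[-0.32,0,0.03],"delta_rot":[0,0,0],"gripper":1},{"slide":[-0.32,0,0.08],"delta_rot":[0,0,0],"gripper":1},{"slide":[-0.32,0,0.09],"delta_rot":[0,0,0],"gripper":1},{"slide":[-0.32,0,0.09],"delta_rot":[0,0,0],"gripper":1}]'
python3 -m pendant '[{"slide":[0,0,0.015],"delta_rot":[0,0,0],"gripper":1},{"slide":[0,0,0.028],"delta_rot":[0,0,0],"gripper":1},{"slide":[0,0,0.042],"delta_rot":[0,0,0],"gripper":1},{"slide":[0,0,0.056],"delta_rot":[0,0,0],"gripper":1},{"slide":[0,0,0.07],"delta_rot":[0,0,0],"gripper":1},{"slide":[0,0,0.07],"delta_rot":[0,0,0],"gripper":1},{"slide":[0,0,0.07],"delta_rot":[0,0,0],"gripper":1},{"slide":[0,0,0.07],"delta_rot":[0,0,0],"gripper":1}]'
python3 -m pendant '[{"slide":[0,0,-0.03],"delta_rot":[0,0,0],"gripper":1},{"slide":[0,0,-0.07],"delta_rot":[0,0,0],"gripper":1},{"slide":[0.05,0,-0.13],"delta_rot":[0,0,0],"gripper":1},{"slide":[0.12,0,-0.16],"delta_rot":[0,0,0],"gripper":1},{"slide":[0.2,0,-0.16],"delta_rot":[0,0,0],"gripper":1},{"slide":[0.28,0,-0.16],"delta_rot":[0,0,0],"gripper":1},{"slide":[0.32,0,-0.16],"delta_rot":[0,0,0],"gripper":1},{"slide":[0.32,0,-0.16],"delta_rot":[0,0,0],"gripper":1}]'
python3 -c "
from h import *
a=cv2.imread('pics/s6.png')
im=shot('scene','s7')[:,:,::-1]; f=lambda i,s,b:cv2.resize(i[b[0]:b[1],b[2]:b[3]],None,fx=s,fy=s,interpolation=cv2.INTER_CUBIC)
cv2.imwrite('pics/s7c.png',np.hstack([f(a,12,(208,232,320,344)),f(im,12,(208,232,320,344))]))
print(np.abs(a[205:305,305:385].astype(int)-im[205:305,305:385]).mean())
t=shot('top','t7')
g=t[205:315,250:430].astype(int); print(np.abs(g[:,:,::-1]-cv2.imread('pics/t3.png')[205:315,250:430]).mean())
"
```

```text
clock: 13.23
tcp_pos: [526.7, -18.7, 121.9]
tool_rot: [0.048, 0.999, 0.0, -0.003]
ft_force: [-0.3, 0.5, 0.1]
grip_width: 0.4
finger_force: 0.0
clock: 13.9
tcp_pos: [528.2, -18.7, 92.2]
tool_rot: [0.047, 0.999, 0.0, 0.002]
ft_force: [-2.2, 0.7, 11.7]
grip_width: 0.4
finger_force: 5.6
clock: 14.57
tcp_pos: [363.2, -3.1, 169.9]
tool_rot: [0.047, 0.999, 0.0, -0.001]
ft_force: [-0.3, -0.6, -0.1]
grip_width: 0.7
finger_force: 0.0
1.175375
4.5387542087542085
```

View pics/s7c.png

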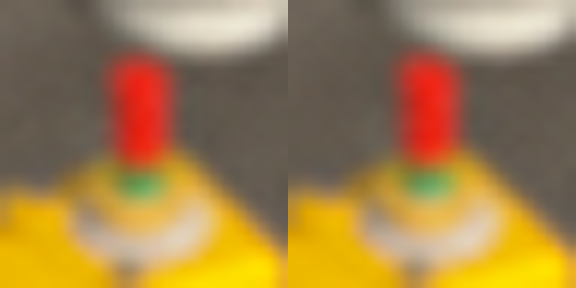

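The pin rose under 0.5 mm in that last full stroke (a working one gives 5 mm), so it is fully out and the green band shows. I'll check the lever numerically against the earlier top view and then hand in.

```bash
python3 -c "
from h import *
for n in ('t3','t7'):
  g=cv2.imread(f'pics/{n}.png'); w=cv2.cvtColor(g,6)[258:280,398:418]; m=w<45; v,u=np.nonzero(m); print(n,u.mean()+398,v.mean()+258,m.sum())
  h=cv2.cvtColor(g,cv2.COLOR_BGR2HSV)[235:275,325:365]; v,u=np.nonzero(((h[...,0]<6)|(h[...,0]>174))&(h[...,1]>200)&(h[...,2]>120)); print(u.mean()+325,v.mean()+235,len(u))
"
```

```text
t3 406.0 268.42857142857144 21
343.1336206896552 254.70689655172413 232
t7 406.3636363636364 268.6363636363636 22
343.7804054054054 253.8581081081081 296
```

```bash
python3 -c "
from rig import r
print(r.sign_off())"
```

```text
the job is handed in; nothing more can be done
None
```

The job is handed in: the lever is shut against its stop, six full plunger strokes put the pin out with its green band showing, the plunger is up, and the arm is clear of everything; I judged "fully out" by the last stroke raising the pin less than 0.5 mm.

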